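# Level the pot stand and hold a probe thermometer centred in the lid's sleeve

### The job

First turn the levelling knob of the pot stand until its hinged deck sits level. Then take the probe thermometer out of the wooden rack, lower its stem upright down the middle of the sleeve in the pot's lid without ever touching sleeve, lid or pot, until its tip hangs about halfway between lid and pot floor, and finish there, still holding the thermometer centred and steady in the gripper. Leave everything else where it is.

Things in the scene. Friction and masses are not known exactly. Their poses are not given: they have to be found in the camera images.
- stand: Fixed dark steel base plate of the pot stand, 225 x 150 x 10 mm, in front of the robot or a little to its left, to the right of the rack; origin on the table top, under the pot's axis. Its -x end (towards the robot) carries the levelling knob, at x = -110 mm, and the deck's hinge line runs along y at x = +82 mm, height 28 mm. Its position and yaw differ from start to start. It does not move.
- deck: Hinged wooden deck (8 mm thick, 118 mm wide) with everything fixed on it: a round steel pot (116 mm outer diameter, 60 mm tall, two loop handles), its flat lid and the sleeve standing in the middle of the lid. Origin on the hinge line; x as the stand's x, z square to the deck, so the deck is level when z is vertical. At the start the knob end is too high by 0.048 to 0.104 rad (about 3 to 6 degrees). When it is level the lid's top is at height 96 mm.
- sleeve_mouth (a point): Centre of the upper rim of the sleeve on the pot lid, height 122 mm when level; z along the sleeve, out of it. The sleeve is a plain open tube: bore 20 mm, outer diameter 28 mm, standing 26 mm above the lid (lid 4 mm thick). The pot below is empty: lid underside 30 mm and pot floor 86 mm below the rim.
- level_knob (a joint): Angle of the levelling knob (rad), positive counter-clockwise seen from above; 0 = deck level, with the bar of the knob in line with the stand's x axis (pointing at the pot). The deck's tilt is 0.08 rad per rad of knob. It starts at 0.6 to 1.3, so it has to be turned clockwise. Range -0.8 to 1.6; it turns against about 0.1 N m of friction, stays where it is left, and moves the deck with it.
- knob_grip (a point): On the knob's upright axis, in the middle of its black bar grip, height 119 mm; x runs along the bar, z up and turns with the knob. The bar is 46 mm long (x), 14 mm thick (y), 32 mm tall (heights 101 to 133 mm); below it are a 26 mm collar (96 to 101 mm) and a 12 mm stem.
- rack: Fixed wooden rack, 60 (x) x 140 (y) x 120 mm, open at front and back; origin under its centre on the table. Two 13 mm holes pass through its 12 mm top board, at y = -40 and +40 mm; the probe thermometer stands in one, the cake tester in the other, either way round.
- probe: Probe thermometer, about 50 to 80 g, upright: white block head 20 mm (x) x 26 mm (y), from 5 to 59 mm above the origin, a black window on top; round grey flange 30 mm in diameter, 6 mm thick, whose underside is the origin and rests on the rack's top (120 mm); below it a steel stem 6 mm in diameter and 100 mm long. z up along the stem. At the start its x axis lies within 0.2 rad of the rack's x.
- probe_tip (a point): Lower end of the probe thermometer's stem, 100 mm below the body's origin.
- cake_tester: The other rod in the rack, not to be used: steel stem 6 mm thick and 80 mm long, with a wooden ball head 26 mm in diameter, reaching 39 mm above the rack's top. Origin at the underside of its flange.
- tin: Bystander: food tin, 70 mm diameter, 107 mm tall, origin under its centre.
- bulb: Bystander: garlic bulb about 43 x 45 x 40 mm, origin under its centre.
- matches: Bystander: matchbox 54 x 36 x 14 mm, origin under its centre.
- spice_jar: Bystander: spice jar with a dark cap, 60 mm diameter, 104 mm tall, origin under its centre.
- knobbly_ginger: Bystander: ginger root about 103 x 65 x 26 mm, origin under its centre.
There are look-alikes about, which are no part of the job. Of the things like the probe, leave any that is red; of the rest the smaller one is meant.

How it is judged:
By the outcome, as a careful person would: the job done as asked, in the order asked, and still so for the second after the job is handed in, while the arm keeps its last pose, push and grip.
It also fails if it takes over 58 s, if anything falls off the work surface, if the arm or the gripper's body presses on something with over 40 N, if the wrist force passes 120 N, or if a joint passes its speed limit or range.

### The arm

A 7-joint arm with a two-finger parallel gripper is mounted at the origin on a cart in front of the work surface, level with it; the furniture and walls round the work are solid. World frame = base frame: x ahead of the robot, y to its left, z up, the work surface at z = 0. Lengths are in m, angles in rad, forces in N, time in s.
With the tool pointing down it reaches from about 0.35 to 0.9 m from the base axis. Payload 7.2 kg.
Tool frame: the origin (TCP) lies on the front face of the gripper's body, between the roots of the fingers; the fingertips stand 80 mm ahead of it and the grasp point (between the pads) lies 61 mm ahead of it; y points along the fingers, x is the direction in which the jaws open and shut, and the axes are right-handed (so a half turn about y gives the same grasp; the last joint's range is limited). The gripper opens to 88 mm and grips with 3 to 60 N. Pads are 20 mm wide; open, the fingers measure 115 mm over their backs; the gripper's body (75 mm by 178 mm) begins 61 mm behind the grasp point.
Start: joints at [1.114, 0.411, -0.013, 1.596, 0.006, 1.134, -0.082], TCP at [0.237, -0.578, 0.303] pointing down, gripper open.
Joint ranges: [-2.95, 2.95], [-0.29, 1.99], [-1.47, 1.44], [0.14, 2.54], [-1.03, 4.17], [0.13, 1.85], [-2.86, 2.86]. Speed limits (rad/s): [2.39, 2.39, 3.01, 3.01, 3.14, 3.14, 3.14].

### API

Orientations are given as a rotation vector (axis times angle).
In Python, from bench import get_obs, vision, env, spotter gives the robot as it stands. The module is installed in compiled form; this text tells all that it offers.
- The arm moves only by the tool move_arm, never from a script. Its argument "increments" is a list of rows, each an object with "travel": the shift along the tool's x, y, z in units of 25 mm (1.0 is 25 mm), a list of three; "turn": the turn about the tool's y in units of 6 degrees (1.0 is 6 degrees); "fingers": the finger opening in mm, from 0 to 87.8. In form: [{"travel": [tx, ty, tz], "turn": turn, "fingers": fingers}, ...]. A call has 1 to 12 rows; each row shifts and turns the commanded pose from where the row before left it, along the tool's axes as they then stand; what a row does not reach is not made up. A row lasts 1/8 s, in which the tool goes at most 62.5 mm and 10.7 degrees, less where a joint would pass 70% of its speed; a pose out of reach is approached as far as the arm can. A call is refused whole if a number of a shift passes 1 or a number of a turn 1, either way. A call with a gripper value outside its range is refused whole. The fingers move at their own pace and stop on an object; the grip force is fixed at half the most. Time passes only in rows, so rows that do not move let the fingers close. It gives the time, the measured TCP pose, the force and the opening at its end, in the units of the state.
- get_obs(): the state, without advancing time (a new reading comes with each control period).
- vision.grab_frame(name): name is "side" or "top" or "wrist"; returns a dict with "frame" (384x512x3 uint8, red, green, blue), "depth" (384x512 float32, m along the optical axis (not along the pixel's ray), 0 where there is no reading), "vertical_fov" (degrees; the focal length in pixels is half the picture's height over the tangent of half this angle, whatever the lens; pixels are square), "cx", "cy" (the principal point, pixels), "position" and "attitude" of the camera in the world; the wrist camera has in their place "mount" (4x4, takes a point from camera to tool coordinates, whose origin is the TCP and whose axes are the tool frame's). Camera axes: x right, y down, z forward; pixel columns grow to the right and rows downward; lengths in m; the calibration is good to about 2 mm. A picture is of the moment at which its call begins: read the wrist's pose just before it.
- env.job_done(): hands the job in, once; it reports no verdict.
Trained networks look in a picture, given as the dict that the camera call returned (one of the last four; its "shot" number tells which), for a name from the list of things; names that differ only in an ending like _2 or _b are one class to them, and where a whole thing is asked for, a point or a joint stands for the part that bears it (a point fixed in the world has none). Each returns a list of dicts, best first, with "p" (0 to 1); they miss things now and then, are a little off and sometimes report something else, mostly with a low value. They report only what shows in the picture. A call takes as long as a camera call. They do not tell look-alikes from the thing itself.
- spotter.find_in(picture, query): "extent" ([left, top, right, bottom] in pixels, round what is visible of it).
- spotter.place_of(picture, query): "point" ([column, row] in pixels: a listed point, or the origin of a listed thing).
The state is a dict: "clock": time; "qpos": joint angles; "joint_vel": joint speeds; "tau": joint torques, N m; "eef_pos": TCP position; "tool_rot": TCP orientation; "ft_force": force on the tool from outside, world axes, zero at the start; "ft_torque": the same for the moment, N m; "grip_width": finger opening in m.
Only numpy, scipy, OpenCV 4.12 (cv2) and the standard library are available. Lean on these libraries where they do the work, as an engineer would, in place of code of your own. Each camera call takes 0.05 s, during which the arm holds its last target. There are 200 camera calls.

## Working session

There is one attempt and no reset: what is moved stays moved. The work goes in short steps, Python scripts to look and compute and a tool call to move; the robot and the scene stay as the last step left them, time stands still between calls to the robot, and variables do not carry over. Pictures are saved under pics/ and viewed, about 8 in all and at most 12, crops included, and the job is handed in when it is done.

Besides the shell and the picture viewer there is one more tool, called after ">>>" by a JSON object that holds its "fn" and its "kwargs", one argument or row to a line. move_arm: Moves the arm, as the interface text tells. Its arguments: {"type":"object","properties":{"increments":{"type":"array","items":{"type":"object","properties":{"travel":{"type":"array","items":{"type":"number"}},"turn":{"type":"number"},"fingers":{"type":"number"}}}}},"required":["increments"]}

```bash
mkdir -p pics
cat > h.py <<'E'
import numpy as np,cv2
from scipy.spatial.transform import Rotation as R
from bench import get_obs,vision,env,spotter
def rot(a):
    a=np.array(a,float)
    if a.shape==(3,3): return a
    return R.from_rotvec(a).as_matrix() if a.size==3 else R.from_quat(a).as_matrix()
def grab(n):
    o=get_obs(); p=vision.grab_frame(n)
    if 'mount' in p:
        T=np.eye(4);T[:3,:3]=rot(o['tool_rot']);T[:3,3]=o['eef_pos'];T=T@np.array(p['mount'])
    else:
        T=np.eye(4);T[:3,:3]=rot(p['attitude']);T[:3,3]=p['position']
    p['T']=T;p['f']=p['frame'].shape[0]/2/np.tan(np.radians(p['vertical_fov'])/2)
    return p
def ray(p,uv):
    return p['T'][:3,:3]@np.array([(uv[0]-p['cx'])/p['f'],(uv[1]-p['cy'])/p['f'],1.])
def atz(p,uv,z):
    d=ray(p,uv);c=p['T'][:3,3];return c+d*(z-c[2])/d[2]
def cloud(p):
    v,u=np.mgrid[:384,:512];d=p['depth'];P=np.stack([(u-p['cx'])/p['f']*d,(v-p['cy'])/p['f']*d,d],-1)
    W=P@p['T'][:3,:3].T+p['T'][:3,3];W[d==0]=np.nan;return W
def proj(p,X):
    c=p['T'][:3,:3].T@(np.array(X)-p['T'][:3,3]);return c[:2]/c[2]*p['f']+[p['cx'],p['cy']]
E
cat > a.py <<'E'
from h import *
np.set_printoptions(precision=4,suppress=True)
o=get_obs();print(o)
ims=[]
for n in ['top','side']:
    p=grab(n);print(n,p['T'],p['f'],p['cx'],p['cy'],p['shot']);W=cloud(p)
    for q in ['stand','deck','sleeve_mouth','knob_grip','rack','probe','cake_tester']:
        for r in spotter.place_of(p,q)[:3]:
            u,v=np.round(r['point']).astype(int);print(q,round(r['p'],2),r['point'],W[min(v,383),min(u,511)])
        print('   box',[(np.round(r['extent']),round(r['p'],2)) for r in spotter.find_in(p,q)[:3]])
    cv2.imwrite(f'pics/{n}1.png',cv2.resize(p['frame'][:,:,::-1],(800,600),interpolation=cv2.INTER_CUBIC))
E
python3 a.py
```

```text
{'clock': 0.0, 'qpos': array([ 1.1138,  0.4119, -0.0127,  1.597 ,  0.0056,  1.1343, -0.0822]), 'joint_vel': array([-0.0004,  0.001 ,  0.0015,  0.0006, -0.0009,  0.0001,  0.0006]), 'tau': array([ -0.0007, -58.795 ,   0.6413, -29.1075,  -0.0538,   0.0183,
         0.0001]), 'eef_pos': array([ 0.2368, -0.578 ,  0.3018]), 'tool_rot': array([-1.3676,  0.9192, -0.9169]), 'ft_force': array([-0.3779,  0.5784,  0.0939]), 'ft_torque': array([0.0236, 0.0408, 0.024 ]), 'grip_width': 0.08782762068331672}
top [[ 0.0229 -0.9869  0.1595  0.3833]
 [-0.9994 -0.0268 -0.0223  0.2142]
 [ 0.0263 -0.1588 -0.987   1.0361]
 [ 0.      0.      0.      1.    ]] 411.64125120203084 253.555020601025 192.2453341576949 1
stand 0.79 [305.9, 172.5] [0.5837 0.0733 0.1089]
stand 0.69 [304.3, 271.0] [0.3565 0.0632 0.0143]
   box [(array([274., 130., 342., 221.]), 0.8)]
deck 0.59 [295.5, 139.1] [0.6653 0.0954 0.097 ]
deck 0.45 [319.4, 205.4] [0.5045 0.0477 0.1327]
   box [(array([276., 134., 342., 220.]), 0.71)]
sleeve_mouth 0.72 [309.6, 154.5] [0.627  0.0639 0.1078]
   box []
knob_grip 0.71 [320.4, 205.6] [0.5024 0.0453 
[... 1265 characters left out ...]
2849 0.1251]
   box [(array([227., 160., 287., 196.]), 0.94)]
knob_grip 0.51 [278.9, 161.5] [ 1.4622 -2.2473 -0.9088]
   box [(array([278., 154., 291., 184.]), 0.63)]
rack 0.77 [244.5, 243.1] [0.4896 0.327  0.0063]
   box [(array([219., 190., 271., 260.]), 0.69)]
probe 0.76 [253.6, 194.4] [0.4829 0.288  0.1296]
probe 0.76 [221.3, 182.3] [0.5836 0.2766 0.1352]
probe 0.64 [215.2, 226.0] [0.5256 0.406  0.0881]
   box [(array([215., 153., 231., 204.]), 0.61), (array([208., 214., 221., 239.]), 0.58), (array([247., 175., 262., 195.]), 0.54)]
cake_tester 0.66 [235.1, 205.2] [0.497  0.3606 0.1296]
cake_tester 0.16 [248.2, 191.7] [0.5105 0.2663 0.119 ]
   box [(array([231., 195., 244., 213.]), 0.45)]
```

View pics/top1.png

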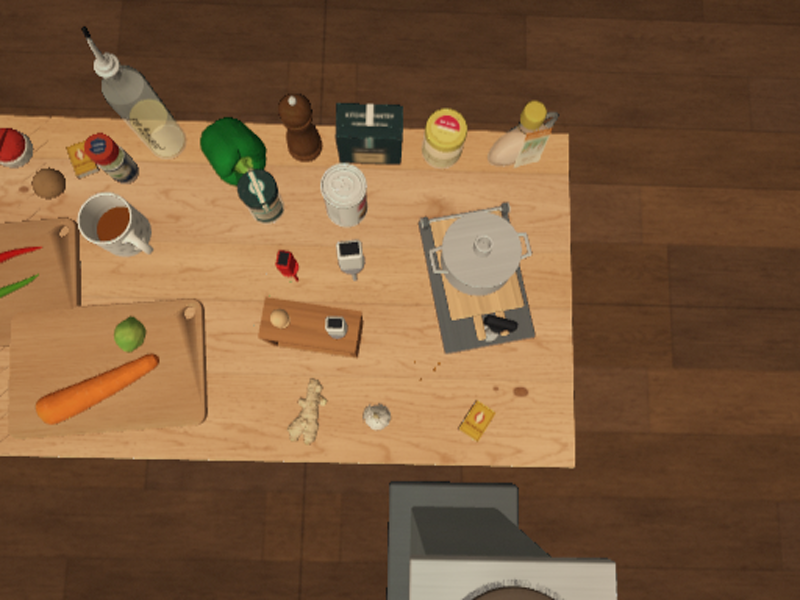

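View pics/side1.png

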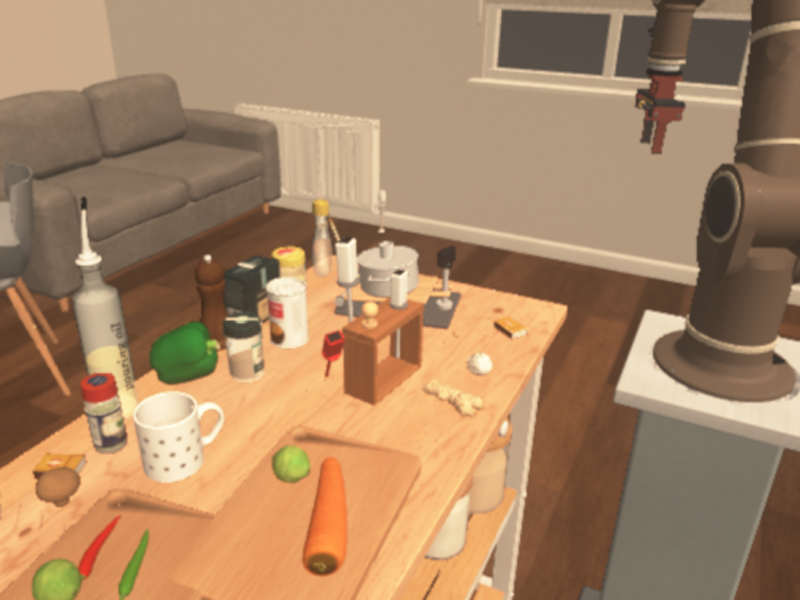

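The rods resembling the probe, in 800x600 top-view pixels:
- **Red one** at (287,264): excluded because it is red.
- **Tall white one** at (349,257), behind the rack: its top is at about 0.209 m, so it is the larger.
- **White one in the rack** at (336,326): its top is at about 0.178 m, which matches 120+59 mm, and it is smaller. This is the probe.

The stand is at right, with its knob at (500,323).

```bash
cat > b.py <<'E'
from h import *
np.set_printoptions(precision=4,suppress=True)
o=get_obs();print(rot(o['tool_rot']))
p=grab('top');W=cloud(p)
s=.64
for n,uv,z in [('stand c',(420,218),.01),('',(508,205),.01),('',(535,338),.01),('',(445,352),.01),('sleeve',(483,244),.125)]: print(n,atz(p,np.array(uv)*s,z)[:2])
hsv=cv2.cvtColor(p['frame'],cv2.COLOR_RGB2HSV)
m=(p['frame'].max(2)<60)&(W[...,2]>.115)&(abs(W[...,0]-.5)<.06)&(abs(W[...,1]-.045)<.06)
def fit(m,n):
    Q=W[m];c=cv2.minAreaRect(Q[:,:2].astype(np.float32)*1000);print(n,m.sum(),'mean',Q.mean(0),'z',np.percentile(Q[:,2],[5,50,95]),'rect',c)
fit(m,'knob')
m=(W[...,2]>.165)&(W[...,2]<.195)&(abs(W[...,0]-.49)<.04)&(abs(W[...,1]-.275)<.04);fit(m,'probehead')
m=(W[...,2]>.112)&(W[...,2]<.127)&(abs(W[...,0]-.49)<.08)&(abs(W[...,1]-.30)<.09);fit(m,'racktop')
m=(W[...,2]>.19)&(abs(W[...,0]-.58)<.05)&(abs(W[...,1]-.26)<.05);fit(m,'big')
c=p['frame'][140:240,160:345,::-1];cv2.imwrite('pics/c1.png',cv2.resize(c,None,fx=4.3,fy=4.3,interpolation=cv2.INTER_CUBIC))
E
python3 b.py
```

```text
[[ 0.3791  0.      0.9254]
 [-0.9254 -0.      0.3791]
 [ 0.     -1.      0.    ]]
stand c [0.6879 0.1548]
 [0.7148 0.0087]
 [ 0.4938 -0.0339]
 [0.4676 0.111 ]
sleeve [0.6173 0.0687]
knob 140 mean [0.5014 0.0449 0.1306] z [0.1197 0.1319 0.1351] rect ((501.7272033691406, 44.138877868652344), (44.216827392578125, 14.451786041259766), 78.73835754394531)
probehead 123 mean [0.4875 0.2768 0.1781] z [0.171  0.1789 0.1816] rect ((487.49847412109375, 277.17669677734375), (18.698911666870117, 25.721651077270508), 1.2806249856948853)
racktop 1425 mean [0.4924 0.3175 0.12  ] z [0.1171 0.12   0.1231] rect ((493.4913330078125, 317.0852355957031), (140.0946044921875, 60.30735397338867), 82.85060119628906)b.py:10: RuntimeWarning: Mean of empty slice.
  Q=W[m];c=cv2.minAreaRect(Q[:,:2].astype(np.float32)*1000);print(n,m.sum(),'mean',Q.mean(0),'z',np.percentile(Q[:,2],[5,50,95]),'rect',c)
  ret = um.true_divide(
Traceback (most recent call last):
  File "b.py", line 14, in <module>
    m=(W[...,2]>.19)&(abs(W[...,0]-.58)<.05)&(abs(W[...,1]-.26)<.05);fit(m,'big')
                                                                     ~~~^^^^^^^^^
  File "b.py", line 10, in fit
    Q=W[m];c=cv2.minAreaRect(Q[:,:2].astype(np.float32)*1000);print(n,m.sum(),'mean',Q.mean(0),'z',np.percentile(Q[:,2],[5,50,95]),'rect',c)
                                                                                                   ~~~~~~~~~~~~~^^^^^^^^^^^^^^^^^^
IndexError: index -1 is out of bounds for axis 0 with size 0
```

```bash
sed -i 's/^m=(W\[...,2\]>.19).*$/print(W[155:178:3,214:236:3,2])/' b.py; sed -i '/probehead/a print(W[198:214:2,208:222:2,2])' b.py; python3 b.py
```

```text
[[ 0.3791  0.      0.9254]
 [-0.9254 -0.      0.3791]
 [ 0.0001 -1.      0.    ]]
stand c [0.6879 0.1548]
 [0.7148 0.0087]
 [ 0.4938 -0.0339]
 [0.4676 0.111 ]
sleeve [0.6173 0.0687]
knob 141 mean [0.5013 0.0448 0.1308] z [0.1205 0.1318 0.135 ] rect ((502.01312255859375, 43.932334899902344), (44.867427825927734, 14.002809524536133), 76.52471923828125)
probehead 122 mean [0.4875 0.2768 0.1778] z [0.1716 0.1783 0.1815] rect ((487.72039794921875, 277.1311950683594), (18.794584274291992, 25.524341583251953), 1.4126813411712646)
[[0.1193 0.1208 0.1194 0.1219 0.12   0.1192 0.1207]
 [0.1176 0.1208 0.1227 0.1195 0.1196 0.1168 0.1211]
 [0.1205 0.1206 0.1213 0.1206 0.1209 0.1217 0.12  ]
 [0.1767 0.1801 0.1797 0.1793 0.176  0.18   0.1774]
 [0.1735 0.1816 0.1783 0.1807 0.181  0.1799 0.1789]
 [0.1766 0.1795 0.1782 0.1798 0.1799 0.1799 0.1738]
 [0.1749 0.1793 0.1791 0.1798 0.1796 0.1803 0.1733]
 [0.1173 0.1735 0.169  0.1683 0.1716 0.1737 0.1564]]
racktop 1426 mean [0.4924 0.3176 0.12  ] z [0.1173 0.1199 0.1228] rect ((493.52435302734375, 316.9925537109375), (140.0874786376953, 60.36811447143555), 82.92747497558594)
[[ 0.0005  0.0018 -0.0022 -0.0001 -0.0009  0.0006  0.0007 -0.0004]
 [-0.0005 -0.0018 -0.0017 -0.0005 -0.0005 -0.001   0.0024 -0.0008]
 [-0.0029 -0.0033 -0.0006  0.0006 -0.0036  0.0001 -0.      0.001 ]
 [ 0.0003 -0.0012  0.0007 -0.001  -0.0014  0.0016  0.0001 -0.0029]
 [ 0.0002  0.0058 -0.0031  0.0024 -0.0001 -0.0005  0.0053  0.0028]
 [-0.0018 -0.0032 -0.0016 -0.0048  0.     -0.0016 -0.0005  0.0017]
 [ 0.0015 -0.0011 -0.0024  0.0003 -0.0032  0.0002  0.0014  0.0035]
 [-0.0011 -0.0009 -0.0007 -0.0013  0.0017 -0.0031  0.0021  0.0021]]
```

View pics/c1.png

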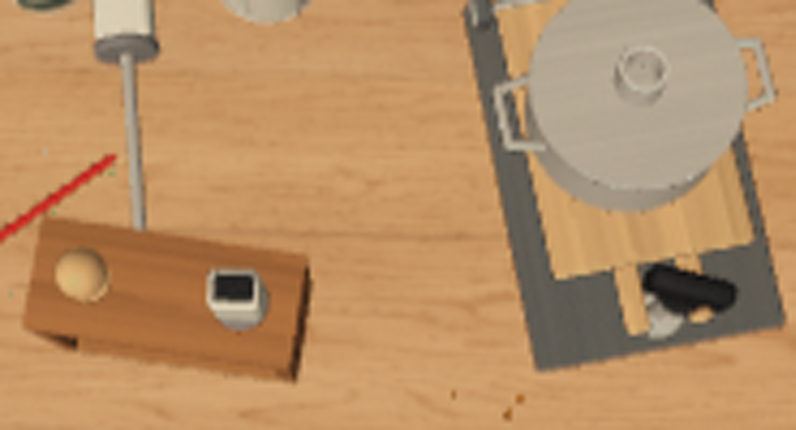

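View 3 shows the cake tester (wooden ball) on the left of the rack and the small white probe at crop (237,297). The larger white look-alike and the red one now lie on the table. The knob bar is at about 77.5° in the world and the stand's yaw is about 11°, so the knob is at about 1.16 rad. I'll go above the knob.

>>> {"fn": "move_arm", "kwargs": {
  "increments": [
    {"travel":[-0.95,0,0.96],"turn":0,"fingers":40},
    {"travel":[-0.95,0,0.96],"turn":0,"fingers":40},
    {"travel":[-0.95,0,0.96],"turn":0,"fingers":40},
    {"travel":[-0.95,0,0.96],"turn":0,"fingers":40},
    {"travel":[-0.95,0,0.96],"turn":0,"fingers":40},
    {"travel":[-0.95,0,0.96],"turn":0,"fingers":40},
    {"travel":[-0.95,0,0.96],"turn":0,"fingers":40},
    {"travel":[-0.95,0,0.96],"turn":0,"fingers":40},
    {"travel":[-0.95,0,0.96],"turn":0,"fingers":40},
    {"travel":[-0.95,0,0.96],"turn":0,"fingers":40}
  ]
}}

```text
clock: 2.85
eef_pos: [0.3693, -0.2666, 0.3029]
tool_rot: [-1.368, 0.918, -0.919]
ft_force: [0.8, -0.4, 0.4]
grip_width: 0.0399
```

>>> {"fn": "move_arm", "kwargs": {
  "increments": [
    {"travel":[-0.95,0,0.96],"turn":0,"fingers":40},
    {"travel":[-0.95,0,0.96],"turn":0,"fingers":40},
    {"travel":[-0.95,0,0.96],"turn":0,"fingers":40},
    {"travel":[-0.95,0,0.96],"turn":0,"fingers":40},
    {"travel":[-0.95,0,0.96],"turn":0,"fingers":40},
    {"travel":[-0.95,0,0.96],"turn":0,"fingers":40},
    {"travel":[-0.95,0,0.96],"turn":0,"fingers":40},
    {"travel":[-0.95,0,0.96],"turn":0,"fingers":40},
    {"travel":[-0.95,0,0.96],"turn":0,"fingers":40},
    {"travel":[-0.95,0,0.96],"turn":0,"fingers":40}
  ]
}}

```text
clock: 4.1
eef_pos: [0.5014, 0.0441, 0.3028]
tool_rot: [-1.368, 0.918, -0.919]
ft_force: [1.2, 0.2, 0.2]
grip_width: 0.0398
```

>>> {"fn": "move_arm", "kwargs": {
  "increments": [
    {"travel":[0,0,0],"turn":-1,"fingers":40},
    {"travel":[0,0,0],"turn":-1,"fingers":40},
    {"travel":[0,0,0],"turn":-1,"fingers":40},
    {"travel":[0,0,0],"turn":-1,"fingers":40},
    {"travel":[0,0,0],"turn":-1,"fingers":40},
    {"travel":[0,0,0],"turn":-1,"fingers":40},
    {"travel":[0,0,0],"turn":-1,"fingers":40},
    {"travel":[0,0,0],"turn":-1,"fingers":40},
    {"travel":[0,0,0],"turn":-1,"fingers":40},
    {"travel":[0,0,0],"turn":-0.2,"fingers":40},
    {"travel":[0,0,0],"turn":0,"fingers":40}
  ]
}}

```text
clock: 5.48
eef_pos: [0.501, 0.0431, 0.3027]
tool_rot: [-1.564, 0.173, -0.173]
ft_force: [0.1, -0.6, -0.3]
grip_width: 0.0401
```

```bash
cat > k.py <<'E'
from h import *
import sys
np.set_printoptions(precision=4,suppress=True)
o=get_obs();r=rot(o['tool_rot']);print(o['clock'],o['eef_pos'],'yaw',np.degrees(np.arctan2(r[1,0],r[0,0])),r[:,1],o['qpos'],o['ft_force'])
p=grab('wrist');W=cloud(p)
for q in ['knob_grip','sleeve_mouth']:
    for e in spotter.place_of(p,q)[:2]: print(q,e['p'],e['point'],atz(p,e['point'],.133 if q[0]=='k' else .122)[:2])
m=(p['frame'].max(2)<60)&(W[...,2]>.118)&(W[...,2]<.145)&(abs(W[...,0]-.5)<.05)&(abs(W[...,1]-.045)<.05)
if m.sum()>50:
    Q=W[m];c=cv2.minAreaRect(Q[:,:2].astype(np.float32)*1000);print(m.sum(),'meanz',np.median(Q[:,2]),c)
cv2.imwrite('pics/'+sys.argv[1],cv2.resize(p['frame'][:,:,::-1],(800,600),interpolation=cv2.INTER_CUBIC))
E
python3 k.py w1.png
```

```text
5.475 [0.501  0.0431 0.3027] yaw -12.630284155488228 [ 0.0001 -0.     -1.    ] [ 0.342   0.2639 -0.6227  1.8549  0.1737  1.0769 -0.5675] [ 0.0832 -0.5961 -0.2926]
knob_grip 0.8 [259.8, 188.9] [0.5014 0.0464]
sleeve_mouth 0.81 [394.9, 127.5] [0.6178 0.0697]
824 meanz 0.13242545779892753 ((500.80322265625, 42.800376892089844), (42.94369125366211, 13.15662956237793), 77.193603515625)
```

View pics/w1.png

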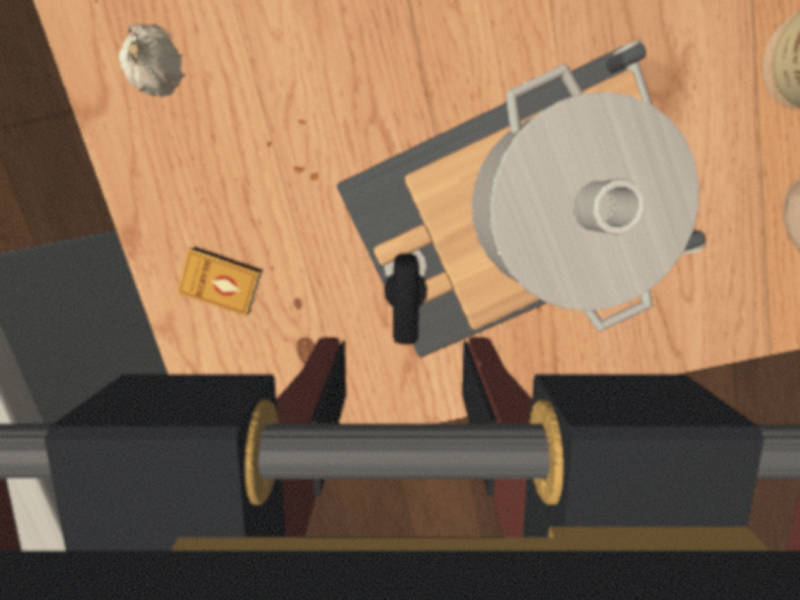

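View 4: the bar is centred between the fingers at (405,300) and aligned with them. I'll descend and grip.

>>> {"fn": "move_arm", "kwargs": {
  "increments": [
    {"travel":[0,0.8,0],"turn":0,"fingers":40},
    {"travel":[0,0.8,0],"turn":0,"fingers":40},
    {"travel":[0,0.8,0],"turn":0,"fingers":40},
    {"travel":[0,0.8,0],"turn":0,"fingers":40},
    {"travel":[0,0.8,0],"turn":0,"fingers":40},
    {"travel":[0,0.7,0],"turn":0,"fingers":40},
    {"travel":[0,0,0],"turn":0,"fingers":0},
    {"travel":[0,0,0],"turn":0,"fingers":0},
    {"travel":[0,0,0],"turn":0,"fingers":0}
  ]
}}

```text
clock: 6.75
eef_pos: [0.5018, 0.0432, 0.186]
tool_rot: [-1.564, 0.17, -0.173]
ft_force: [7.2, -1.9, -8.0]
grip_width: 0.0137
```

```bash
cat > e.py <<'E'
from h import *
o=get_obs();r=rot(o['tool_rot']);print(o['clock'],o['eef_pos'],'yaw',np.degrees(np.arctan2(r[1,0],r[0,0])),o['grip_width'],o['ft_force'],o['ft_torque'],o['qpos'])
im=cv2.imread('pics/w1.png')
p=vision.grab_frame('wrist');M=np.array(p['mount'])
# stand long edge of w1 at the pose there
T=np.eye(4);T[:3,:3]=R.from_rotvec([-1.564,.173,-.173]).as_matrix();T[:3,3]=[.501,.0431,.3027]
p['T']=T@M;p['f']=192/np.tan(np.radians(p['vertical_fov'])/2)
for a,b in [((342,186),(608,62)),((340,187),(420,355))]:
    A,B=[atz(p,np.array(q)*.64,.01)[:2] for q in (a,b)];print(A,B,np.degrees(np.arctan2(*(B-A)[::-1])))
E
python3 e.py
```

```text
6.75 [0.5018132 0.0431873 0.1859779] yaw -12.532257775012658 0.013736384966592399 [ 7.24641505 -1.85139626 -7.97089424] [-0.26555293 -1.02511735 -0.10682855] [ 0.28058902  0.40949767 -0.57463916  1.98135312  0.29799784  0.83119293
 -0.67779667]
[0.46759521 0.10715853] [0.6670565 0.1481062] 11.60114333150351
[0.46599551 0.10678582] [ 0.49561882 -0.03298078] -78.03334096635588
```

>>> {"fn": "move_arm", "kwargs": {
  "increments": [
    {"travel":[0,0,0],"turn":0.9,"fingers":0},
    {"travel":[0,0,0],"turn":0.9,"fingers":0},
    {"travel":[0,0,0],"turn":0.9,"fingers":0},
    {"travel":[0,0,0],"turn":0.9,"fingers":0},
    {"travel":[0,0,0],"turn":0.9,"fingers":0},
    {"travel":[0,0,0],"turn":0.9,"fingers":0},
    {"travel":[0,0,0],"turn":0.9,"fingers":0},
    {"travel":[0,0,0],"turn":0.9,"fingers":0},
    {"travel":[0,0,0],"turn":0.9,"fingers":0},
    {"travel":[0,0,0],"turn":0.9,"fingers":0},
    {"travel":[0,0,0],"turn":0.9,"fingers":0},
    {"travel":[0,0,0],"turn":0.9,"fingers":0}
  ]
}}

```text
clock: 8.3
eef_pos: [0.5027, 0.0421, 0.1859]
tool_rot: [-1.302, 1.044, -1.05]
ft_force: [7.1, -2.5, -4.0]
grip_width: 0.0138
```

>>> {"fn": "move_arm", "kwargs": {
  "increments": [
    {"travel":[0,0,0],"turn":0.2,"fingers":0},
    {"travel":[0,0,0],"turn":0,"fingers":0},
    {"travel":[0,0,0],"turn":0,"fingers":0}
  ]
}}

```text
clock: 8.68
eef_pos: [0.5027, 0.0421, 0.1859]
tool_rot: [-1.295, 1.058, -1.064]
ft_force: [5.9, -3.3, -3.4]
grip_width: 0.0138
```

```bash
cat > g.py <<'E'
from h import *
import sys
np.set_printoptions(precision=4,suppress=True)
o=get_obs();r=rot(o['tool_rot']);print(o['clock'],o['eef_pos'],'yaw',np.degrees(np.arctan2(r[1,0],r[0,0])),o['grip_width'],o['ft_force'],o['ft_torque'],o['qpos'])
for n in sys.argv[1:]:
    p=grab(n);W=cloud(p)
    d=np.hypot(W[...,0]-.609,W[...,1]-.065)
    m=(d<.05)&(d>.022)&(abs(W[...,2]-.097)<.012)
    if m.sum()<60: print(n,m.sum());continue
    Q=W[m];A=np.c_[Q[:,:2]-[.609,.065],np.ones(len(Q))];c=np.linalg.lstsq(A,Q[:,2],rcond=None)[0]
    e=Q[:,2]-A@c;k=abs(e)<.004;c=np.linalg.lstsq(A[k],Q[k,2],rcond=None)[0];print(n,k.sum(),'lid plane slopes',c, 'std',e[k].std())
    for s in spotter.place_of(p,'sleeve_mouth')[:1]: print(s['p'],s['point'],atz(p,s['point'],.122)[:2])
E
python3 g.py top wrist
```

```text
8.675 [0.5027 0.0421 0.1859] yaw -78.604547689196 0.013803914773592676 [ 5.9267 -3.2844 -3.3545] [-0.6237 -1.1015 -0.0875] [ 0.0756  0.3685 -0.314   1.9937  0.1579  0.7983 -1.7007]
top 932 lid plane slopes [-0.0002 -0.0003  0.0958] std 0.00160590487671929
0.77 [310.6, 159.6] [0.6101 0.0648]
wrist 15003 lid plane slopes [0.0009 0.0003 0.0957] std 0.0006793046926209625
0.92 [251.7, 1.5] [0.6071 0.066 ]
```

The lid plane's slopes are now about 0.001 or less and its height is 95.8 mm (expected 96), so the deck is level. I'll release, rise and measure the sleeve.

>>> {"fn": "move_arm", "kwargs": {
  "increments": [
    {"travel":[0,0,0],"turn":0,"fingers":40},
    {"travel":[0,0,0],"turn":0,"fingers":40},
    {"travel":[0,-0.9,0],"turn":0,"fingers":40},
    {"travel":[0,-1,0],"turn":0,"fingers":50},
    {"travel":[0,-1,0],"turn":0,"fingers":50},
    {"travel":[0,-1,0],"turn":0,"fingers":50},
    {"travel":[0,-1,0],"turn":0,"fingers":50},
    {"travel":[0,0,0],"turn":0,"fingers":50}
  ]
}}

```text
clock: 9.88
eef_pos: [0.5016, 0.0436, 0.3093]
tool_rot: [-1.295, 1.058, -1.062]
ft_force: [0.7, -0.6, -0.1]
grip_width: 0.0499
```

```bash
cat > s.py <<'E'
from h import *
import sys
np.set_printoptions(precision=4,suppress=True)
exec(open('g.py').read().split('for n in')[0])
p=grab('wrist');W=cloud(p)
for s in spotter.place_of(p,'sleeve_mouth')[:1]: print(s['p'],s['point'],atz(p,s['point'],.122)[:2])
d=np.hypot(W[...,0]-.609,W[...,1]-.065)
m=(d<.02)&(abs(W[...,2]-.122)<.004);Q=W[m]
print(m.sum(),np.median(Q[:,2]),cv2.minEnclosingCircle(Q[:,:2].astype(np.float32)*1000))
A=np.c_[2*Q[:,:2],np.ones(len(Q))];c=np.linalg.lstsq(A,(Q[:,:2]**2).sum(1),rcond=None)[0];print('fit',c[:2],(c[2]+c[:2]@c[:2])**.5)
q=W[(d<.05)&(d>.022)&(abs(W[...,2]-.097)<.012)];A=np.c_[q[:,:2]-.3,np.ones(len(q))];print('lid',np.linalg.lstsq(A,q[:,2],rcond=None)[0],np.median(q[:,2]))
m=(p['frame'].max(2)<60)&(W[...,2]>.118)&(W[...,2]<.145)&(abs(W[...,0]-.5)<.05)&(abs(W[...,1]-.045)<.05)
if m.sum()>50: print('bar',cv2.minAreaRect(W[m][:,:2].astype(np.float32)*1000))
cv2.imwrite('pics/'+sys.argv[1],cv2.resize(p['frame'][:,:,::-1],(800,600),interpolation=cv2.INTER_CUBIC))
E
python3 s.py s1.png
```

```text
9.875 [0.5016 0.0436 0.3093] yaw -78.50681931959232 0.049860100554791675 [ 0.6753 -0.6165 -0.0972] [-0.0277  0.0291  0.0368] [ 0.1066  0.2185 -0.3379  1.8611  0.0825  1.072  -1.6333]
0.83 [257.5, 52.9] [0.607  0.0657]
531 0.1214525650349812 ((606.8123779296875, 64.50847625732422), 13.863592147827148)
fit [0.6066 0.0644] 0.011856710230127177
lid [0.0006 0.001  0.0958] 0.09579335218873997
bar ((501.2591857910156, 41.231719970703125), (42.93750762939453, 13.4090576171875), 11.434860229492188)
```

View pics/s1.png

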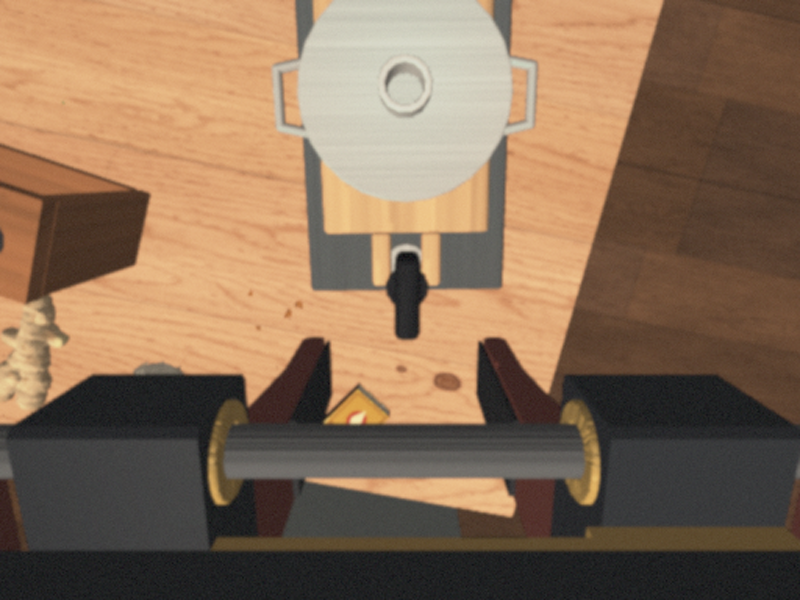

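View 5: the bar is in line with the stand, the deck is flush, and the sleeve is at (405,86). Now I'll go to the probe.

>>> {"fn": "move_arm", "kwargs": {
  "increments": [
    {"travel":[0,0,0],"turn":0.85,"fingers":50},
    {"travel":[0,0,0],"turn":0.82,"fingers":50},
    {"travel":[-0.94,0,-0.23],"turn":0,"fingers":50},
    {"travel":[-0.94,0,-0.23],"turn":0,"fingers":50},
    {"travel":[-0.94,0,-0.23],"turn":0,"fingers":50},
    {"travel":[-0.94,0,-0.23],"turn":0,"fingers":50},
    {"travel":[-0.94,0,-0.23],"turn":0,"fingers":50},
    {"travel":[-0.94,0,-0.23],"turn":0,"fingers":50},
    {"travel":[-0.94,0,-0.23],"turn":0,"fingers":50},
    {"travel":[-0.94,0,-0.23],"turn":0,"fingers":50},
    {"travel":[-0.94,0,-0.23],"turn":0,"fingers":50},
    {"travel":[-0.94,0,-0.23],"turn":0,"fingers":50}
  ]
}}

```text
clock: 11.48
eef_pos: [0.4368, 0.277, 0.3062]
tool_rot: [-1.224, 1.191, -1.19]
ft_force: [-0.2, -0.3, -0.8]
grip_width: 0.0502
```

>>> {"fn": "move_arm", "kwargs": {
  "increments": [
    {"travel":[0,0,0],"turn":0,"fingers":50}
  ]
}}

```text
clock: 11.6
eef_pos: [0.4364, 0.2779, 0.3064]
tool_rot: [-1.224, 1.189, -1.187]
ft_force: [-1.0, -0.4, -0.3]
grip_width: 0.0501
```

```bash
cat > t.py <<'E'
from h import *
import sys
exec(open('g.py').read().split('for n in')[0])
p=grab('wrist');W=cloud(p)
for s in spotter.place_of(p,'probe')[:2]: print(s['p'],s['point'],atz(p,s['point'],.12)[:2])
m=(W[...,2]>.174)&(W[...,2]<.184)&(abs(W[...,0]-.49)<.03)&(abs(W[...,1]-.277)<.03)
print(m.sum(),np.median(W[m],0),cv2.minAreaRect(W[m][:,:2].astype(np.float32)*1000))
cv2.imwrite('pics/'+sys.argv[1],cv2.resize(p['frame'][:,:,::-1],(800,600),interpolation=cv2.INTER_CUBIC))
E
python3 t.py t1.png
```

```text
11.6 [0.4364 0.2779 0.3064] yaw -88.3450624764549 0.05011826487444686 [-1.0214 -0.3989 -0.3427] [ 0.0147 -0.0072  0.0371] [-0.2759  0.2627 -0.4609  1.8246  0.1295  1.0858 -2.3257]
0.84 [260.8, 126.7] [0.4865 0.2771]
0.67 [113.9, 87.3] [0.5139 0.3951]
1177 [0.4862 0.2756 0.1788] ((485.8326110839844, 275.5858459472656), (26.025705337524414, 20.00237464904785), 89.49073028564453)
```

View pics/t1.png

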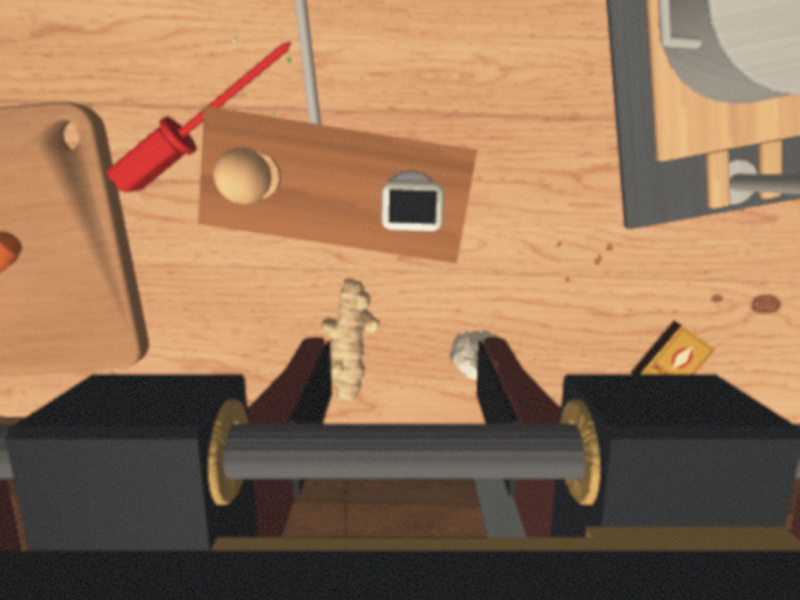

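View 6: the small white probe is in the right-hand hole at (412,207). The ball-headed tester is at (243,175), and the red look-alike and the larger white one's stem lie on the table behind. The measured head is 26x20 mm with its top at 0.179, so this is the right one. I'll grasp it.

>>> {"fn": "move_arm", "kwargs": {
  "increments": [
    {"travel":[0.12,0,1],"turn":0.3,"fingers":50},
    {"travel":[0,0,1],"turn":0,"fingers":50},
    {"travel":[0,0,0],"turn":0,"fingers":50},
    {"travel":[0,0.8,0],"turn":0,"fingers":50},
    {"travel":[0,0.8,0],"turn":0,"fingers":50},
    {"travel":[0,0.8,0],"turn":0,"fingers":50},
    {"travel":[0,0.8,0],"turn":0,"fingers":50},
    {"travel":[0,0.4,0],"turn":0,"fingers":50},
    {"travel":[0,0,0],"turn":0,"fingers":50}
  ]
}}

```text
clock: 12.82
eef_pos: [0.4871, 0.2736, 0.2172]
tool_rot: [-1.208, 1.214, -1.214]
ft_force: [-0.3, 0.3, 0.1]
grip_width: 0.0498
```

>>> {"fn": "move_arm", "kwargs": {
  "increments": [
    {"travel":[0,0,0],"turn":0,"fingers":30},
    {"travel":[0,0,0],"turn":0,"fingers":10},
    {"travel":[0,0,0],"turn":0,"fingers":10},
    {"travel":[0,0,0],"turn":0,"fingers":10}
  ]
}}

```text
clock: 13.32
eef_pos: [0.4879, 0.2743, 0.2182]
tool_rot: [-1.205, 1.213, -1.214]
ft_force: [-0.3, -0.9, 3.3]
grip_width: 0.0258
```

>>> {"fn": "move_arm", "kwargs": {
  "increments": [
    {"travel":[0,-0.4,0],"turn":0,"fingers":10},
    {"travel":[0,-0.7,0],"turn":0,"fingers":10},
    {"travel":[0,-0.9,0],"turn":0,"fingers":10},
    {"travel":[0,-0.9,0],"turn":0,"fingers":10},
    {"travel":[0,-0.9,0],"turn":0,"fingers":10},
    {"travel":[0,-0.9,0],"turn":0,"fingers":10},
    {"travel":[0,-0.9,0],"turn":0,"fingers":10},
    {"travel":[0,0,0],"turn":0,"fingers":10}
  ]
}}

```text
clock: 14.32
eef_pos: [0.4881, 0.2746, 0.3602]
tool_rot: [-1.202, 1.212, -1.214]
ft_force: [-0.4, 0.4, -1.0]
grip_width: 0.0254
```

```bash
cat > v.py <<'E'
from h import *
import sys
exec(open('g.py').read().split('for n in')[0])
p=grab('wrist');W=cloud(p);L=np.array(p['mount'])
P=(W-np.array(o['eef_pos']))@r   # tool coords
m=(abs(P[...,0])<.04)&(P[...,1]>.02)&(P[...,1]<.22)&(abs(P[...,2])<.04)&~np.isnan(P[...,0])
for a,b in [(.02,.04),(.04,.07),(.07,.09),(.09,.1),(.1,.12),(.12,.14),(.14,.16),(.16,.18),(.18,.2),(.2,.22)]:
    k=m&(P[...,1]>=a)&(P[...,1]<b)
    if k.sum(): print(a,b,k.sum(),'x',np.percentile(P[k][:,0],[2,50,98])*1e3,'z',np.percentile(P[k][:,2],[2,50,98])*1e3)
for q in ['probe_tip','probe']:
    for s in spotter.place_of(p,q)[:2]: print(q,s['p'],s['point'],W[int(s['point'][1]),int(s['point'][0])])
cv2.imwrite('pics/'+sys.argv[1],cv2.resize(p['frame'][:,:,::-1],(800,600),interpolation=cv2.INTER_CUBIC))
for n in ['side','top']:
    s=grab(n);W=cloud(s);P=(W-np.array(o['eef_pos']))@r
    q=spotter.place_of(s,'probe_tip')[:2];print(n,[(e['p'],e['point']) for e in q])
    e=np.array(o['eef_pos']);tip=e-[0,0,.196];print('predicted tip px',proj(s,tip),'origin px',proj(s,e-[0,0,.096]))
    m=(abs(P[...,0])<.03)&(P[...,1]>.105)&(P[...,1]<.2)&(abs(P[...,2])<.03)
    for a in np.arange(.1,.2,.02):
        k=m&(P[...,1]>=a)&(P[...,1]<a+.02)
        if k.sum(): print(n,a,k.sum(),np.median(P[k],0)*1e3)
    c=proj(s,e-[0,0,.1]).astype(int);f=s['frame'][max(c[1]-60,0):c[1]+60,max(c[0]-80,0):c[0]+80,::-1]
    cv2.imwrite(f'pics/{n}_'+sys.argv[1],cv2.resize(f,None,fx=5,fy=5,interpolation=cv2.INTER_CUBIC))
E
python3 v.py v1.png
```

```text
14.325 [0.4881 0.2746 0.3602] yaw -90.34233612002153 0.025441899432785187 [-0.423   0.4262 -0.9677] [0.0147 0.0259 0.0133] [-0.2526  0.2882 -0.4355  1.6582  0.1288  1.2193 -2.2931]
0.02 0.04 2125 x [-19.7882   0.5308  20.5377] z [-10.7488   6.1987   9.8707]
0.04 0.07 2938 x [-20.7556   0.1211  21.4023] z [-0.2925  8.0317  9.7319]
0.07 0.09 795 x [-20.0175   0.0926  20.5944] z [5.0961 7.9815 9.5826]
0.09 0.1 380 x [-12.2328   0.3574  12.971 ] z [ 3.3669  9.2738 12.7294]
0.12 0.14 3 x [-0.5911  1.4712  2.1629] z [0.3561 0.4857 0.5187]
0.14 0.16 52 x [-2.2709  0.0361  3.0587] z [-1.0296  0.3571  0.9654]
0.16 0.18 46 x [-2.4597  0.807   3.2896] z [-1.6407  0.2427  1.1096]
0.18 0.2 25 x [-1.7577  0.8486  3.4062] z [-1.8435  0.2594  0.7358]
probe_tip 0.94 [189.2, 88.1] [0.5806 0.3615 0.0206]
probe_tip 0.91 [209.9, 141.5] [0.5155 0.3372 0.0331]
probe 0.97 [132.2, 136.0] [0.5215 0.4386 0.0216]
probe 0.64 [260.5, 222.6] [0.4962 0.2736 0.286 ]
side [(0.85, [205.0, 227.8]), (0.57, [255.9, 182.7])]
predicted tip px [254.7614 178.8928] origin px [255.4965 140.5742]
side 0.1 9 [  1.2035 114.3401  -3.5796]
side 0.12000000000000001 16 [  0.4032 130.111   -3.4469]
side 0.14 15 [  1.1904 149.1567  -4.1354]
side 0.16000000000000003 24 [  1.3512 169.4759  -3.7762]
side 0.18000000000000002 21 [  1.0716 190.6292  -3.6399]
top []
predicted tip px [215.5453 207.9645] origin px [212.112  201.5472]
```

>>> {"fn": "move_arm", "kwargs": {
  "increments": [
    {"travel":[0.8,0,0.49],"turn":0,"fingers":10},
    {"travel":[0.8,0,0.49],"turn":0,"fingers":10},
    {"travel":[0.8,0,0.49],"turn":0,"fingers":10},
    {"travel":[0.8,0,0.49],"turn":0,"fingers":10},
    {"travel":[0.8,0,0.49],"turn":0,"fingers":10},
    {"travel":[0.8,0,0.49],"turn":0,"fingers":10},
    {"travel":[0.8,0,0.49],"turn":0,"fingers":10},
    {"travel":[0.8,0,0.49],"turn":0,"fingers":10},
    {"travel":[0.8,0,0.49],"turn":0,"fingers":10},
    {"travel":[0.8,0,0.49],"turn":0,"fingers":10},
    {"travel":[0.35,0,0],"turn":0,"fingers":10},
    {"travel":[0,0,0],"turn":0,"fingers":10}
  ]
}}

```text
clock: 16.18
eef_pos: [0.6086, 0.0642, 0.3574]
tool_rot: [-1.206, 1.215, -1.214]
ft_force: [0.1, 0.4, -1.3]
grip_width: 0.0262
```

```bash
cat > z.py <<'E'
from h import *
import sys
exec(open('g.py').read().split('for n in')[0])
e=np.array(o['eef_pos'])
for n in ['wrist','side','top']:
    p=grab(n);W=cloud(p);P=(W-e)@r
    m=(abs(P[...,0])<.025)&(abs(P[...,2])<.025)
    for a in np.arange(.105,.2,.02):
        k=m&(P[...,1]>=a)&(P[...,1]<a+.02)
        if k.sum(): print(n,'stem',round(a,3),k.sum(),np.median(P[k],0)*1e3)
    d=np.hypot(W[...,0]-.608,W[...,1]-.065);Q=P[(d<.018)&(abs(W[...,2]-.122)<.004)]
    if len(Q)>20:
        A=np.c_[2*Q[:,[0,2]],np.ones(len(Q))];c=np.linalg.lstsq(A,(Q[:,[0,2]]**2).sum(1),rcond=None)[0]
        print(n,'rim tool x,z mm',c[:2]*1e3,'minenc',cv2.minEnclosingCircle(Q[:,[0,2]].astype(np.float32)*1000),'y',np.median(Q[:,1]))
    for s in spotter.place_of(p,'sleeve_mouth')[:1]:print(n,s['p'],s['point'],'tool',(atz(p,s['point'],.122)-e)@r*1e3)
    for s in spotter.place_of(p,'probe_tip')[:2]:print(n,'tip',s['p'],s['point'],'tool',(atz(p,s['point'],e[2]-.196)-e)@r*1e3)
    f=p['frame'][:,:,::-1]
    if n=='wrist': cv2.imwrite('pics/w_'+sys.argv[1],cv2.resize(f,(800,600),interpolation=cv2.INTER_CUBIC))
    elif n=='side':
        c=proj(p,e-[0,0,.17]).astype(int);f=f[c[1]-45:c[1]+45,c[0]-60:c[0]+60]
        cv2.imwrite('pics/s_'+sys.argv[1],cv2.resize(f,None,fx=6.5,fy=6.5,interpolation=cv2.INTER_CUBIC))
E
python3 z.py z1.png
```

```text
16.175 [0.6086 0.0642 0.3574] yaw -90.39387294099127 0.026211259459706943 [ 0.0575  0.4208 -1.2976] [ 0.0547  0.0361 -0.034 ] [ 0.0512  0.372  -0.3209  1.5387  0.1208  1.2511 -1.865 ]
wrist stem 0.125 16 [  0.3997 142.6792   0.4772]
wrist stem 0.145 50 [  0.4041 154.3853   0.3369]
wrist stem 0.165 44 [  0.4159 174.3737   0.3377]
wrist stem 0.185 16 [  0.4293 188.8217   0.4759]
wrist rim tool x,z mm [-0.1503 -1.3652] minenc ((-0.1635551154613495, -1.520788550376892), 13.82951831817627) y 0.2358952995477001
wrist 0.63 [256.9, 177.2] tool [ -1.1486 235.3989  -1.8612]
wrist tip 0.96 [260.5, 186.5] tool [  2.2161 196.0014  -2.1825]
wrist tip 0.74 [55.4, 232.7] tool [-186.7762  196.0365  -46.0692]
side stem 0.105 12 [ -2.5086 115.6954  -3.2023]
side stem 0.125 14 [ -1.9141 133.8972  -3.6077]
side stem 0.145 13 [ -2.1823 155.6755  -3.4483]
side stem 0.165 13 [ -2.4586 174.6694  -3.6316]
side stem 0.185 7 [ -1.9784 190.8002  -2.9072]
side 0.96 [249.9, 160.7] tool [-19.8576 235.4061 -11.6882]
side tip 0.6 [248.3, 144.9] tool [  2.1161 195.9963   5.4576]
side tip 0.55 [209.5, 233.4] tool [-474.0919  196.1181 -155.1163]
top stem 0.125 5 [ -4.4502 139.0098  -1.6378]
top stem 0.145 9 [ -4.6095 154.2104  -1.1668]
top stem 0.165 8 [ -3.9584 171.3585  -1.1361]
top stem 0.185 4 [ -4.9458 188.3708  -0.4374]
top rim tool x,z mm [-2.7861  0.7579] minenc ((-2.4086766242980957, 1.4461835622787476), 14.153589248657227) y 0.23603878990275037
top 0.69 [309.6, 158.0] tool [ -2.9062 235.3942   5.3254]
top tip 0.69 [184.1, 174.0] tool [-280.7201  196.042   -50.021 ]
top tip 0.66 [311.6, 156.4] tool [ -4.8113 196.0008  -0.9193]
```

View pics/w_z1.png

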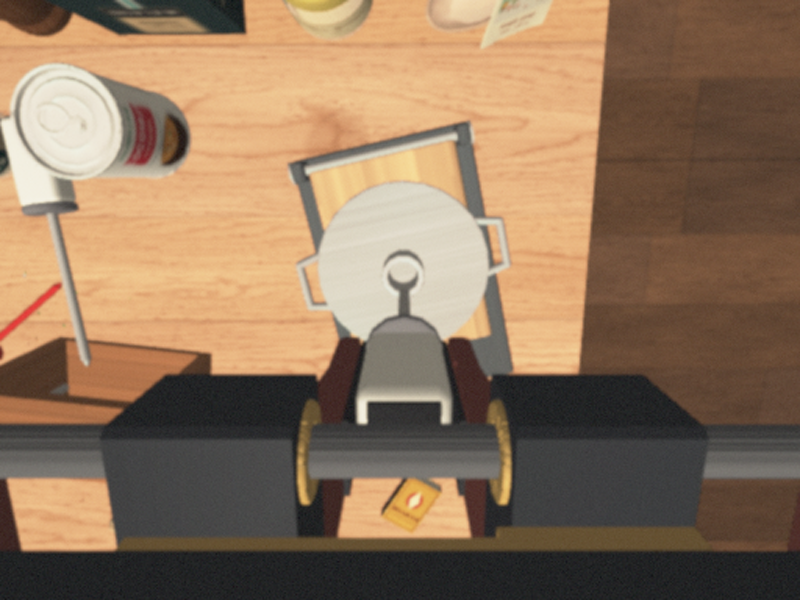

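View 7: the sleeve mouth is at (404,272) with the stem hanging straight in front of it. Wrist and top depths both put the stem axis within about 1 mm of the bore axis, which has 7 mm of clearance, and the stem is upright. I'll lower it halfway and check.

>>> {"fn": "move_arm", "kwargs": {
  "increments": [
    {"travel":[0,0,0.02],"turn":0,"fingers":10},
    {"travel":[0,0.4,0],"turn":0,"fingers":10},
    {"travel":[0,0.4,0],"turn":0,"fingers":10},
    {"travel":[0,0.4,0],"turn":0,"fingers":10},
    {"travel":[0,0.4,0],"turn":0,"fingers":10},
    {"travel":[0,0.3,0],"turn":0,"fingers":10},
    {"travel":[0,0,0],"turn":0,"fingers":10}
  ]
}}

```text
clock: 17.5
eef_pos: [0.6091, 0.0646, 0.3094]
tool_rot: [-1.207, 1.214, -1.213]
ft_force: [-0.1, 0.4, -0.1]
grip_width: 0.0263
```

```bash
python3 z.py z2.png
```

```text
17.5 [0.6091 0.0646 0.3094] yaw -90.34259707933046 0.02630322797183619 [-0.0916  0.3944 -0.0977] [0.062  0.0694 0.0223] [ 0.0486  0.407  -0.3182  1.6024  0.1356  1.1552 -1.8771]
wrist stem 0.125 15 [  0.7604 143.3069   0.3752]
wrist stem 0.145 54 [  0.4019 155.2184   0.2739]
wrist stem 0.165 41 [  0.0153 174.3099   0.2577]
wrist stem 0.185 519 [ -0.0059 188.2947   0.7427]
wrist rim tool x,z mm [ 0.0503 -1.5932] minenc ((0.14073818922042847, -1.905951738357544), 13.873807907104492) y 0.18780768299689185
wrist 0.66 [256.5, 188.3] tool [ -1.2945 187.3828  -1.7439]
wrist tip 0.85 [260.8, 186.2] tool [  2.4805 196.0028  -1.9085]
wrist tip 0.7 [32.9, 248.8] tool [-210.2272  196.048   -62.1081]
side stem 0.105 14 [  0.2456 115.6799  -2.8752]
side stem 0.125 14 [ -0.5074 134.0721  -0.9823]
side stem 0.145 12 [ -1.0867 154.3372  -0.811 ]
side stem 0.165 13 [ -2.4093 175.5665  -2.0875]
side stem 0.185 64 [ -7.053  194.3001  -4.3506]
side rim tool x,z mm [-1.4378 -2.1981] minenc ((-1.4057368040084839, -1.9021461009979248), 14.82119369506836) y 0.1903011147538453
side 0.88 [251.3, 159.8] tool [-11.3169 187.3946 -12.5886]
side tip 0.84 [208.0, 233.5] tool [-410.8488  196.0807 -110.5972]
side tip 0.48 [248.8, 159.4] tool [  6.6214 195.9951   4.9018]
top stem 0.125 2 [ -2.5037 141.5476  -0.9342]
top stem 0.145 8 [ -3.5311 154.9192  -0.3375]
top stem 0.165 12 [ -2.8138 182.8511  -1.0685]
top stem 0.185 79 [ -4.0262 190.2983  -2.297 ]
top rim tool x,z mm [-2.3266  0.3813] minenc ((-1.9913612604141235, 0.3660380244255066), 13.461472511291504) y 0.18767341265035636
top 0.65 [312.5, 159.0] tool [  4.089  187.3781   2.7607]
top tip 0.78 [184.4, 172.6] tool [-287.2028  196.0083  -37.2328]
top tip 0.61 [309.3, 160.4] tool [ -1.8676 195.9983   1.3537]
```

View pics/s_z2.png

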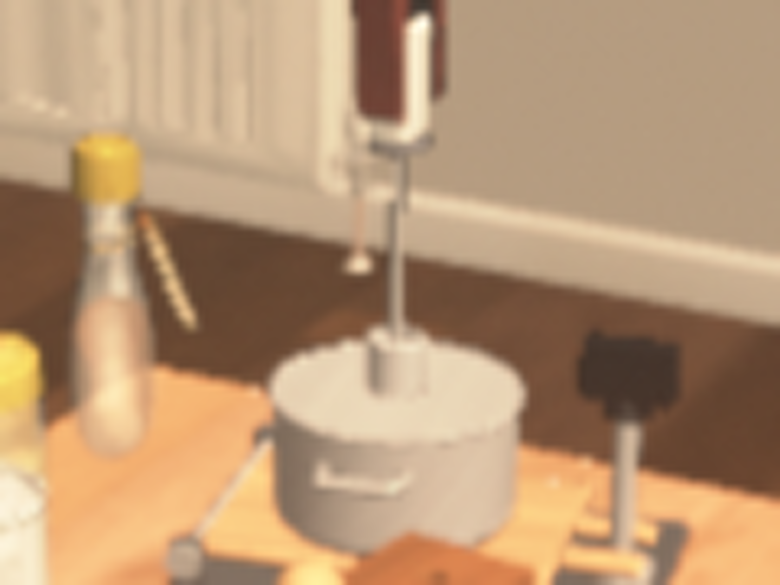

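View 8: the stem enters the middle of the sleeve at (398,335), and the deck is level. I'll lower the rest of the way.

>>> {"fn": "move_arm", "kwargs": {
  "increments": [
    {"travel":[0,0.4,0.02],"turn":0,"fingers":10},
    {"travel":[0,0.4,0],"turn":0,"fingers":10},
    {"travel":[0,0.4,0],"turn":0,"fingers":10},
    {"travel":[0,0.4,0],"turn":0,"fingers":10},
    {"travel":[0,0.3,0],"turn":0,"fingers":10},
    {"travel":[0,0,0],"turn":0,"fingers":10},
    {"travel":[0,0,0],"turn":0,"fingers":10},
    {"travel":[0,0,0],"turn":0,"fingers":10}
  ]
}}

```text
clock: 18.95
eef_pos: [0.6101, 0.0647, 0.2631]
tool_rot: [-1.206, 1.213, -1.214]
ft_force: [0.0, 1.2, -2.0]
grip_width: 0.0261
```

```bash
python3 z.py z3.png; python3 g.py wrist top
python3 - <<'E'
from h import *
o=get_obs();r=rot(o['tool_rot']);e=np.array(o['eef_pos'])
p=grab('side');W=cloud(p);P=(W-e)@r
m=(abs(P[...,0])<.02)&(abs(P[...,2])<.02);h=np.histogram(P[m][:,1],np.arange(.07,.15,.003))
print([(round(b,3),int(c)) for b,c in zip(h[1],h[0])])
for a in np.arange(.08,.13,.004):
    k=m&(P[...,1]>=a)&(P[...,1]<a+.004)
    if k.sum(): print(round(a,3),np.ptp(P[k][:,0])*1e3)
E
```

```text
18.95 [0.6101 0.0647 0.2631] yaw -90.34338066241874 0.026080012288434654 [ 0.0117  1.2127 -1.9994] [0.0281 0.031  0.0051] [ 0.0441  0.4476 -0.3131  1.6558  0.1534  1.0615 -1.8918]
wrist stem 0.125 331 [  0.0354 141.6357   5.0636]
wrist stem 0.145 251 [  0.7626 154.9959   7.4854]
wrist stem 0.165 2237 [ -0.7792 167.2616  10.667 ]
wrist rim tool x,z mm [ 0.2111 -1.7589] minenc ((0.3521251976490021, -2.772834539413452), 13.75162124633789) y 0.14163583851738842
wrist 0.74 [256.0, 205.5] tool [ -1.4087 141.1335  -3.3588]
wrist tip 0.85 [261.9, 183.8] tool [  3.4507 196.0001   0.2784]
side stem 0.105 14 [ -1.805  114.7563  -2.3548]
side stem 0.125 28 [ -0.4549 142.8074  -3.833 ]
side stem 0.145 62 [ -8.6911 154.1701  -7.4431]
side stem 0.165 73 [ -7.7982 169.6089  -6.401 ]
side rim tool x,z mm [-1.2587 -4.081 ] minenc ((-0.5084843635559082, -2.5042927265167236), 16.362104415893555) y 0.14332152699838874
side 0.59 [252.5, 158.2] tool [  1.7866 141.1264 -11.3407]
side tip 0.74 [203.1, 232.2] tool [-348.9013  195.9709  -58.0991]
top stem 0.125 35 [ -7.7501 141.58    -7.7807]
top stem 0.145 49
[... 955 characters left out ...]
(np.float64(0.097), 9), (np.float64(0.1), 0), (np.float64(0.103), 1), (np.float64(0.106), 2), (np.float64(0.109), 2), (np.float64(0.112), 2), (np.float64(0.115), 3), (np.float64(0.118), 0), (np.float64(0.121), 2), (np.float64(0.124), 3), (np.float64(0.127), 1), (np.float64(0.13), 2), (np.float64(0.133), 2), (np.float64(0.136), 0), (np.float64(0.139), 10), (np.float64(0.142), 15), (np.float64(0.145), 12)]
0.08 32.50904549857137
0.084 25.812687382367578
0.088 22.302311507210757
0.092 18.075730546584772
0.096 20.819994320443563
0.104 5.866276055187994
0.108 2.7095478511307234
0.112 5.624264932547437
0.116 0.79134572344862
0.12 0.22011991726187155
0.124 11.270624349220508
0.128 4.898093253446441
```

View pics/s_z3.png

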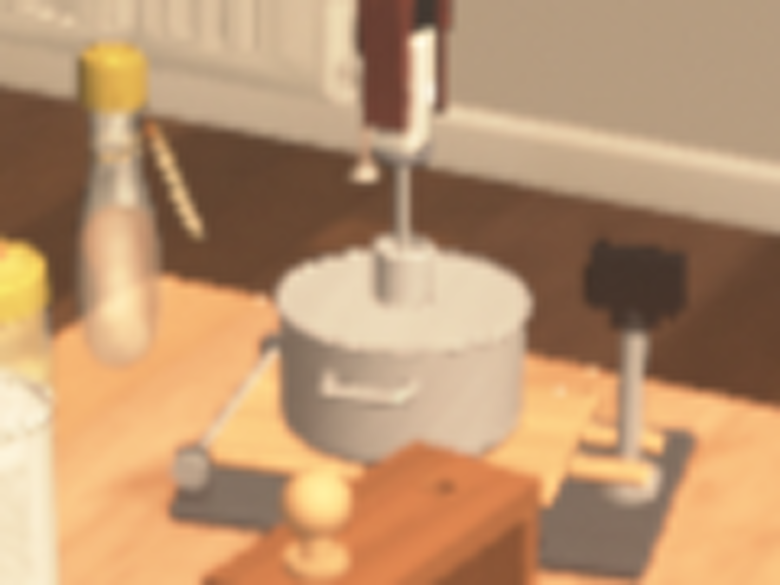

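View 9: the stem is in the middle of the sleeve at (403,240). The flange underside is about 99 mm below the TCP, which puts the tip at about 0.064 m, the target height. The lid is still level. I'm handing in.

```bash
python3 -c "
from bench import env,get_obs
print(env.job_done());o=get_obs();print(o['clock'],o['eef_pos'],o['grip_width'],o['ft_force'])"
```

```text
the job is handed in; nothing more can be done
None
the job is handed in; nothing more can be done
```

The job is handed in, at about 20 s on the clock. I turned the knob about 66° clockwise until the deck was level, then took the small white probe from the rack and lowered it into the sleeve. The gripper is still holding it there.

**Deck:** the bar lies at 11.4° against the stand's yaw of 11.1–11.6°. The lid plane slopes about 0.001 rad in the wrist view, and its top is at 95.8 mm (expected 96). The last top-camera fit gave a slope of -0.0044 across the stand, but the arm partly hid the lid and it has the larger noise, so I trusted the wrist fit.

**Probe:** the tip is at about 64 mm, the target height, worked out from the arm's height because the tip is hidden inside the pot. The stem axis was within about 1 mm of the bore centre, with 7 mm of clearance. Above the sleeve the wrist and top cameras differed by about 1 mm on the correction. Once the stem was inside, I judged centring mainly from the wrist camera's rim and the side picture. Wrist forces were about 2 N or less on the way down, with no sign of contact.

**Look-alikes:** the larger white one was standing in the first pictures and was lying on the table by the next look, before the arm had moved. The arm touched neither it nor the red one.

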